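# Hold the kiln lid open for unloading

### The arm

A 6-joint arm with a two-finger parallel gripper is mounted at the origin on the work surface. World frame = base frame: x ahead of the robot, y to its left, z up, the work surface at z = 0. Lengths are in m, angles in rad, forces in N, time in s.
With the tool pointing down it reaches from about 0.35 to 0.775 m from the base axis. Payload 5.5 kg.
Tool frame: the origin (TCP) lies midway between the tips of the shut fingers; the grasp point (between the pads) lies 19 mm behind it; z points along the fingers, y is the line along which they close (so a half turn about z gives the same grasp; the last joint's range is limited). The gripper opens to 85 mm and grips with 20 to 120 N. Pads are 22 mm wide; open, the fingers measure 114 mm over their backs; the gripper's body (76 mm by 85 mm) begins 54 mm behind the grasp point. The pads swing forward as they close: fully open they stand 13 mm farther back than shut.
Start: joints at [-1.384, 0.313, 0.046, 1.304, 0, 1.431], TCP at [0.185, -0.545, 0.231] pointing down, gripper open.
Joint ranges: [-2.76, 2.76], [-0.86, 1.69], [-1.03, 1.26], [-2.2, 2.34], [-1.47, 1.5], [-3.14, 3.14]. Speed limits (rad/s): [2.57, 2.57, 3.14, 3.14, 3.14, 3.14].

### API

Orientations are given as a rotation vector (axis times angle).
In Python, from cell import robot gives the robot as it stands. The module is installed in compiled form; this text tells all that it offers.
- The arm moves only by the tool move_arm, never from a script. Its argument "series" is a list of rows, each a list of 7 numbers: the opening, from -1 (shut) to 1 (fully open), then the shift along the tool's x, y, z in units of 250 mm (1.0 is 250 mm), then the turn, a rotation vector about the tool's x, y, z in units of 0.5 rad (1.0 is 0.5 rad). A call has 1 to 12 rows; each row is the pose to reach, as a shift and turn from the pose commanded when the call began, along the tool's axes at that moment; what a row does not reach only later rows make up. A row lasts 1/12 s, in which the tool goes at most 41.7 mm and 7.16 degrees, less where a joint would pass 70% of its speed; a pose out of reach is approached as far as the arm can. A call with a number of a shift or a turn outside -1 to 1 is refused whole. A call with a gripper value outside its range is refused whole. The fingers move at their own pace and stop on an object; "grip_force" is the grip in N (left out, the last holds). Time passes only in rows, so rows that repeat a pose let the fingers close. It gives the time, the measured TCP pose, the force, the opening and the grip force at its end, in the units of the state.
- robot.state(): the state, without advancing time (a new reading comes with each control period).
- robot.camera(name): name is "scene" or "top" or "wrist"; returns a dict with "color" (384x512x3 uint8, red, green, blue), "K" (3x3 intrinsics, pixels), "world_to_cam" (4x4, takes a point from world to camera coordinates). Camera axes: x right, y up, looking along -z (the intrinsics and any distortion apply to the point x, -y, -z); pixel columns grow to the right and rows downward; lengths in m; the calibration is good to about 2 mm. A picture is of the moment at which its call begins. There is no depth.
- robot.close_job(): hands the job in; it is judged then, once.
The state is a dict: "clock": time; "q": joint angles; "qvel": joint speeds; "tau": joint torques, N m; "tool_pos": TCP position; "tool_rot": TCP orientation; "contact_force": force on the tool from outside, world axes, zero at the start; "wrist_torque": the same for the moment, N m; "width": opening from 0.0 (shut) to 1.0 (fully open); "finger_force": force on a finger pad.
Only numpy, scipy, OpenCV 4.12 (cv2) and the standard library are available. Lean on these libraries where they do the work, as an engineer would, in place of code of your own. Each camera call takes 0.05 s, during which the arm holds its last target. There are 200 camera calls.

### The job

The glass kiln has finished its firing and a colleague wants both hands free to take the pieces out. See to it that its mains switch is off before the lid comes up (if the toggle lever leans to the back it is still on: flip it to the front; if it is off already, leave it off), then raise the lid by its bar handle to 35 degrees, never letting it drop, and keep it there: finish while still holding the lid up by the handle, steady at 35 degrees, with everything else on the table left where it stands.

Things in the scene. Friction and masses are not known exactly. Their poses are not given: they have to be found in the camera images.
- kiln: Table-top glass kiln, fixed, mid-table, turned up to 15 degrees: square steel case 260 x 260 mm under a flat lid (lid top at 165 mm). Origin on the table under the case's centre; x from the front (handle, robot side) to the back (hinge), y to its left. Grey control box on its right: 180 (x) x 90 (y) mm, centre x = -40, y = -190, flat top at 105 mm, 15 mm off the case.
- lid (a joint): Opening angle of the kiln lid, rad: 0 = shut, grows as the front edge is raised (35 degrees = 0.611). Plain hinge with no stay, spring or stop short of 100 degrees: let go, the lid falls shut. It weighs 3 to 5 N at its handle. Starts shut.
- lid_hinge (a point): Middle of the hinge axis of the lid, at the back of the kiln: x = +137, y = 0, z = 130 mm in the kiln's frame. The hinge axis is the kiln's y axis; it does not move.
- lid_panel: The square lid, 260 x 260 x 36 mm. Origin in the centre of its underside (129 mm above the table when shut); axes as the kiln's when shut, turning with the lid.
- lid_handle: Lid handle: round wooden bar, 18 mm thick, 150 mm long, along the kiln's y, 55 mm in front of the lid's front face on two flat steel arms at y = +-68 mm (130 mm free between them, 46 mm between bar and lid). Origin mid-bar: kiln frame x = -185, y = 0, z = 147 mm with the lid shut, i.e. 322 mm in front of and 17 mm above the hinge axis. Axes turn with the lid.
- switch (a joint): Kiln mains switch: steel toggle lever on a black plate on top of the control box. 0 = OFF, leaning 23 degrees to the front (kiln's -x, towards the robot); 0.8 rad = ON, leaning 23 degrees to the back (+x). It swings about the kiln's y axis, snaps over the middle (0.4) to either end and stays; about 0.5 N at the tip moves it. Starts on or off.
- switch_tip (a point): Centre of the 15 mm ball at the tip of the toggle lever, 38 mm from its pivot; it moves with the lever.
- switch_pivot (a point): Pivot of the toggle lever, 3 mm above the top of the control box: x = -80, y = -190, z = 108 mm in the kiln's frame. Fixed to the kiln.
- post: Bystander: square ceramic kiln post, 38 x 38 x 76 mm, standing on the kiln's left. Origin under its centre.
- brush: Bystander: wooden brush, 190 mm long, 20 mm thick, lying in front of the kiln on the left. Origin under its middle, x along it.
- mould: Bystander: terracotta slumping mould, a bowl 110 mm across and 32 mm high, on the right of the control box. Origin under its centre.
- pliers: Bystander: pliers with black handles, 165 mm long, 15 mm high, lying in front of the control box. Origin under the middle, x towards the jaws.
- spool: Bystander: aluminium solder spool, 54 mm across and 50 mm high, standing on the wooden work board on the left of the table. Origin under its centre.
- jar: Bystander: glass flux jar with brass cap, 48 mm across, 62 mm high, on the work board. Origin under its centre.

How it is judged:
On the way:
1. the lid is raised off the kiln by its handle with the mains switch off (value of joint switch below 0.25 rad and value of joint lid above 0.2 rad and contact force between the fingers and lid_handle above 1 N), for 0.1 s.
At the end, for the whole second after the job is handed in: For the last second the lid is still (under 0.05 rad/s) at 35 degrees, within 4, its handle over 280 mm above the table and carried by the fingers alone (over 1 N on the handle), no loose thing under it; the mains switch is off; every bystander is within 30 mm of where it stood (value of joint lid between 0.541052 and 0.680678 rad and velocity of joint lid between -0.05 and 0.05 rad/s and value of joint switch below 0.25 rad and contact force between the fingers and lid_handle above 1 N and height (world z) of lid_handle above 0.28 m and contact force between lid_panel and post below 0.2 N and contact force between lid_panel and brush below 0.2 N and contact force between lid_panel and mould below 0.2 N and contact force between lid_panel and pliers below 0.2 N and contact force between lid_panel and spool below 0.2 N and contact force between lid_panel and jar below 0.2 N and distance of each of post, brush, mould, pliers, spool, jar from where it was at the start of the episode below 0.03 m); the arm keeps its last pose, push and grip.
It fails at once if the lid is raised more than 5 degrees with the mains switch still on (value of joint lid above 0.0872665 rad and value of joint switch above 0.4 rad).
It fails at once if the lid drops (falls faster than 1 rad/s) (velocity of joint lid below -1 rad/s).
It fails at once if a bystander is moved by more than 30 mm (distance of any of post, brush, mould, pliers, spool, jar from where it was at the start of the episode above 0.03 m).
It also fails if it takes over 51 s, if anything falls off the work surface, if the arm or the gripper's body presses on something with over 40 N, if the wrist force passes 120 N, or if a joint passes its speed limit or range.

## Working session

There is one attempt and no reset: what is moved stays moved. The work goes in short steps, Python scripts to look and compute and a tool call to move; the robot and the scene stay as the last step left them, time stands still between calls to the robot, and variables do not carry over. Pictures are saved under pics/ and viewed, at most 10 in all, crops included, and the job is handed in when it is done.

Besides the shell and the picture viewer there is one more tool, called after ">>>" as name(argument=value, ...), one argument or row to a line, values as JSON. move_arm: Moves the arm, as the interface text tells. Its arguments: {"type":"object","properties":{"series":{"type":"array","items":{"type":"array","items":{"type":"number"}}},"grip_force":{"type":"number"}},"required":["series"]}

```bash
mkdir -p pics; python3 - <<'E'
from cell import robot
import cv2,numpy as np
s=robot.state();print({k:np.round(v,3).tolist() for k,v in s.items()})
for n in ("scene","top"):
    c=robot.camera(n);cv2.imwrite(f"pics/{n}0.png",cv2.resize(c["color"][:,:,::-1],(800,600),interpolation=cv2.INTER_CUBIC))
    cv2.imwrite(f"{n}.png",c["color"][:,:,::-1]);np.savez(n,K=c["K"],T=c["world_to_cam"])
    print(n,c["K"].tolist(),np.round(c["world_to_cam"],3).tolist(),[k for k in c])
E
```

```text
{'clock': 0.0, 'q': [-1.384, 0.314, 0.045, 1.304, -0.0, 1.431], 'qvel': [0.0, 0.001, 0.0, 0.001, -0.001, -0.0], 'tau': [-0.001, -48.062, 29.853, 0.019, -0.0, 0.0], 'tool_pos': [0.184, -0.544, 0.23], 'tool_rot': [-3.098, -0.511, 0.0], 'contact_force': [0.185, 0.303, -0.037], 'wrist_torque': [0.03, -0.001, -0.002], 'finger_force': 0.0, 'width': 1.002}
scene [[392.30342899673843, 0.0, 258.33984994199403], [0.0, 392.30342899673843, 193.71380578083503], [0.0, 0.0, 1.0]] [[-0.567, 0.824, -0.014, 0.259], [-0.594, -0.396, 0.7, 0.34], [0.571, 0.406, 0.714, -1.607], [0.0, 0.0, 0.0, 1.0]] ['color', 'K', 'world_to_cam']
top [[362.68532111161954, 0.0, 250.91153426025093], [0.0, 362.68532111161954, 188.6791037385305], [0.0, 0.0, 1.0]] [[0.005, -1.0, 0.016, 0.102], [0.988, 0.007, 0.153, -0.627], [-0.153, 0.016, 0.988, -0.969], [0.0, 0.0, 0.0, 1.0]] ['color', 'K', 'world_to_cam']
```

View pics/scene0.png

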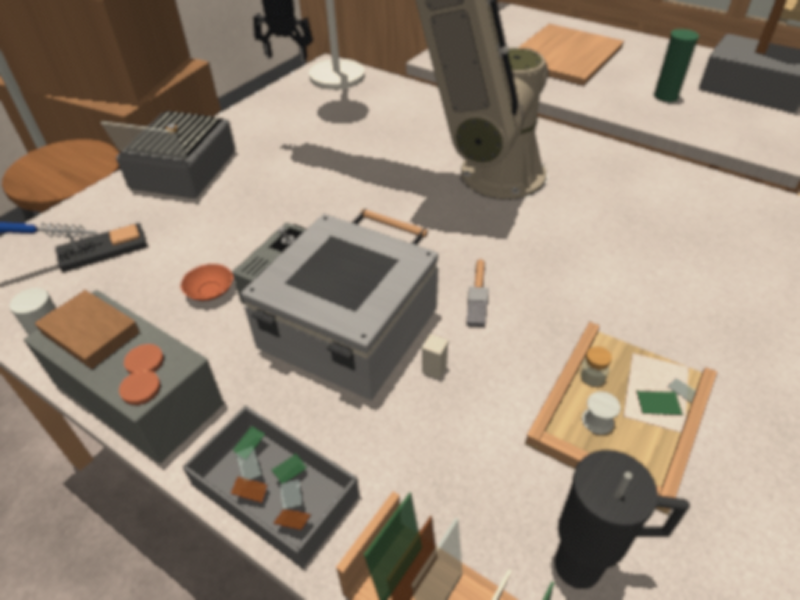

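View pics/top0.png

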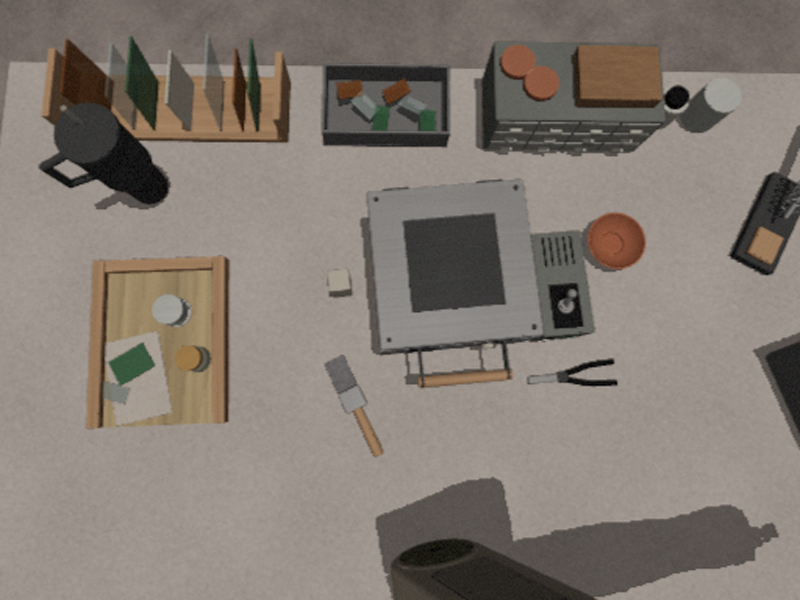

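The top view shows the lid with corners at about (368,193), (523,180), (542,328) and (380,350). The handle bar runs from (420,381) to (511,376), and the switch is at about (568,300) with its ball to the upper right. The brush is at (355,405), the pliers at (572,374) and the mould at (615,241). Next I'll turn these into positions.

```bash
cat > h.py <<'E'
import numpy as np,cv2
def cam(n): d=np.load(n+".npz"); return d["K"],d["T"]
def ray(n,uv):
    K,T=cam(n);p=np.linalg.inv(K)@[uv[0],uv[1],1];R=T[:3,:3]
    return -R.T@T[:3,3], R.T@np.array([p[0],-p[1],-p[2]])
def plane(n,uv,z): o,d=ray(n,uv);return o+d*(z-o[2])/d[2]
def proj(n,P):
    K,T=cam(n);c=T[:3,:3]@P+T[:3,3];p=K@[c[0],-c[1],-c[2]];return p[:2]/p[2]
E
python3 - <<'E'
from h import *
im=cv2.imread("top.png");hsv=cv2.cvtColor(im,cv2.COLOR_BGR2HSV)
m=cv2.inRange(hsv,(5,90,60),(22,255,255));m2=np.zeros_like(m);m2[225:255,255:340]=m[225:255,255:340]
c=max(cv2.findContours(m2,0,2)[0],key=cv2.contourArea);r=cv2.minAreaRect(c);print("bar",r,cv2.contourArea(c))
b=cv2.boxPoints(r);b=b[np.argsort(b[:,0])];e=[b[:2].mean(0),b[2:].mean(0)]
L,Rr=[plane("top",u,.147) for u in e];print(L,Rr,np.linalg.norm(L-Rr))
mid=(L+Rr)/2;y=(L-Rr)[:2];yaw=np.arctan2(-y[0],y[1]);print("mid",mid,"yaw",np.degrees(yaw))
cs=[plane("top",np.array(u)*.64,.165) for u in [(367,193),(523,180),(542,338),(380,346)]]
# bl br fr fl
print(np.round(cs,3).tolist())
for a,bb in ((0,1),(3,2)):
    v=cs[a]-cs[bb];print("yaw",np.degrees(np.arctan2(-v[0],v[1])),np.linalg.norm(v))
for a,bb in ((0,3),(1,2)):
    v=cs[a]-cs[bb];print("yaw",np.degrees(np.arctan2(v[1],v[0])),np.linalg.norm(v))
print("lid c",np.mean(cs,0))
x=np.array([np.cos(yaw),np.sin(yaw)]);yy=np.array([-x[1],x[0]])
k=mid[:2]+.185*x;print("kiln",k)
W=lambda a,b,z:np.r_[k+a*x+b*yy,z]
piv=W(-.08,-.19,.108)
for s,n in ((-1,'off'),(1,'on')):
    t=W(-.08+s*.038*np.sin(.4),-.19,.108+.038*np.cos(.4));print(n,t,"px",proj("top",t)/.64,"scene",proj("scene",t)/.64)
print("piv",piv,proj("top",piv)/.64,proj("scene",piv)/.64)
for n,u in (("pl",(528,379)),("pl",(615,384)),("pl",(612,362)),("br",(378,455)),("br",(335,360))): print(n,plane("top",np.array(u)*.64,.01))
t=im[165:225,335:390];s=cv2.imread("scene.png")[130:190,145:215]
cv2.imwrite("pics/sw.png",np.hstack([cv2.resize(t,(400,400),interpolation=2),cv2.resize(s,(400,400),interpolation=2)]))
E
```

```text
bar ((298.89544677734375, 241.38482666015625), (6.7827582359313965, 56.595577239990234), 84.64418029785156) 296.5
[0.47308276 0.0574265  0.147     ] [ 0.48669469 -0.08261456  0.147     ] 0.14070104643907277
mid [ 0.47988873 -0.01259403  0.147     ] yaw 5.551684585626537
[[0.776, 0.149, 0.165], [0.801, -0.107, 0.165], [0.541, -0.129, 0.165], [0.527, 0.126, 0.165]]
yaw 5.550276351903082 0.2570419970251772
yaw 3.146605237702179 0.25506186486008203
yaw 5.315122315516595 0.24966830166501378
yaw 4.83968399988908 0.260383434502423
lid c [0.66123648 0.00967377 0.165     ]
kiln [0.66402096 0.00530354]
off [ 0.58804901 -0.19297632  0.14300032] px [576.4223389  310.49185416] scene [287.94736151 220.33378014]
on [ 0.61750598 -0.19011312  0.14300032] px [573.86208028 292.5868853 ] scene [279.10487485 228.41046029]
piv [ 0.6027775  -0.19154472  0.108     ] [568.19024457 304.44920161] [286.17442867 237.78425593]
pl [ 0.4785     -0.14424885  0.01      ]
pl [ 0.47020616 -0.3037128   0.01      ]
pl [ 0.51017066 -0.30040111  0.01      ]
br [0.34320176 0.12855873 0.01      ]
br [0.51115402 0.20846506 0.01      ]
```

View pics/sw.png

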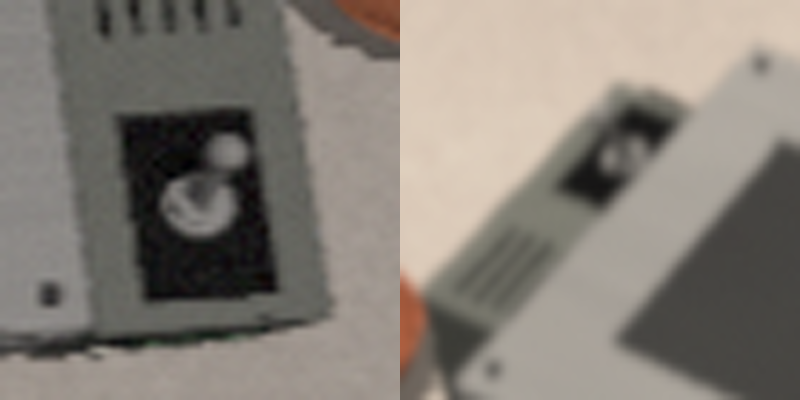

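The ball sits at about (572,293) in the full picture. The prediction for ON is (574,293) and for OFF (576,310), so the switch is ON. The pivot matches too (566,306 measured, 568,304 predicted), so the kiln pose holds. I'll push the lever from behind with shut fingers.

```bash
cat > go.py <<'E'
import sys,numpy as np
from cell import robot
from scipy.spatial.transform import Rotation as R
YAW=np.radians(5.3);k=np.array([.664,.005])
def W(a,b,z): return np.array([k[0]+a*np.cos(YAW)-b*np.sin(YAW),k[1]+a*np.sin(YAW)+b*np.cos(YAW),z])
def units(p,Rt=None):
    s=robot.state();R0=R.from_rotvec(s["tool_rot"])
    Rt=Rt or R.from_euler("z",YAW)*R.from_euler("x",np.pi)
    return np.round(np.r_[R0.inv().apply(p-s["tool_pos"])/.25,(R0.inv()*Rt).as_rotvec()/.5],3)
if __name__=="__main__":
    p=W(*map(float,sys.argv[1:4]));print(p,units(p).tolist())
E
python3 go.py -.02 -.19 .22
```

```text
[ 0.66163592 -0.1860351   0.22      ] [2.267, -0.744, 0.044, -0.003, 0.0, 0.469]
```

>>> move_arm(
  series=[
    [-1,0.15,-0.05,0,0,0,0],
    [-1,0.3,-0.1,0,0,0,0],
    [-1,1,-0.33,0,0,0,0],
    [-1,1,-0.33,0,0,0,0],
    [-1,1,-0.33,0,0,0,0],
    [-1,1,-0.33,0,0,0,0],
    [-1,1,-0.33,0,0,0,0],
    [-1,1,-0.33,0,0,0,0],
    [-1,1,-0.33,0,0,0,0],
    [-1,1,-0.33,0,0,0,0],
  ],
)

```text
clock: 0.93
tool_pos: [0.3944, -0.3865, 0.231]
tool_rot: [-3.099, -0.511, 0.001]
contact_force: [-0.2, -0.7, 0.2]
width: 0.001
finger_force: 0.0
```

>>> move_arm(
  series=[
    [-1,1,-0.33,0,0,0,0.2],
    [-1,1,-0.33,0,0,0,0.47],
    [-1,1,-0.33,0,0,0,0.47],
    [-1,1,-0.33,0,0,0,0.47],
    [-1,1,-0.33,0,0,0,0.47],
    [-1,1,-0.33,0,0,0,0.47],
    [-1,1,-0.33,0,0,0,0.47],
    [-1,1,-0.33,0,0,0,0.47],
    [-1,1,-0.33,0,0,0,0.47],
    [-1,1,-0.33,0,0,0,0.47],
  ],
)

```text
clock: 1.77
tool_pos: [0.604, -0.2295, 0.231]
tool_rot: [3.138, 0.141, -0.002]
contact_force: [-0.5, 0.1, 0.3]
width: -0.001
finger_force: 0.0
```

```bash
python3 go.py -.02 -.19 .22;python3 go.py -.02 -.19 .13
```

```text
[ 0.66163592 -0.1860351   0.22      ] [0.245, -0.152, 0.044, 0.0, 0.002, -0.006]
[ 0.66163592 -0.1860351   0.13      ] [0.245, -0.152, 0.404, 0.0, 0.002, -0.006]
```

>>> move_arm(
  series=[
    [-1,0.15,-0.1,0,0,0,0],
    [-1,0.245,-0.15,0,0,0,0],
    [-1,0.245,-0.15,0,0,0,0],
    [-1,0.245,-0.15,0.1,0,0,0],
    [-1,0.245,-0.15,0.2,0,0,0],
    [-1,0.245,-0.15,0.3,0,0,0],
    [-1,0.245,-0.15,0.4,0,0,0],
    [-1,0.245,-0.15,0.4,0,0,0],
    [-1,0.245,-0.15,0.4,0,0,0],
  ],
)

```text
clock: 2.52
tool_pos: [0.6604, -0.1862, 0.1303]
tool_rot: [-3.137, -0.14, 0.006]
contact_force: [-0.2, -0.0, 0.1]
width: -0.001
finger_force: 0.0
```

```bash
python3 go.py -.07 -.19 .13; python3 - <<'E'
from cell import robot
import cv2
c=robot.camera("top")["color"][:,:,::-1]
cv2.imwrite("pics/t1.png",cv2.resize(c[120:250,250:400],(690,598),interpolation=2))
E
```

```text
[ 0.61184968 -0.19065363  0.13      ] [-0.195, 0.0, 0.002, -0.003, 0.007, -0.006]
```

View pics/t1.png

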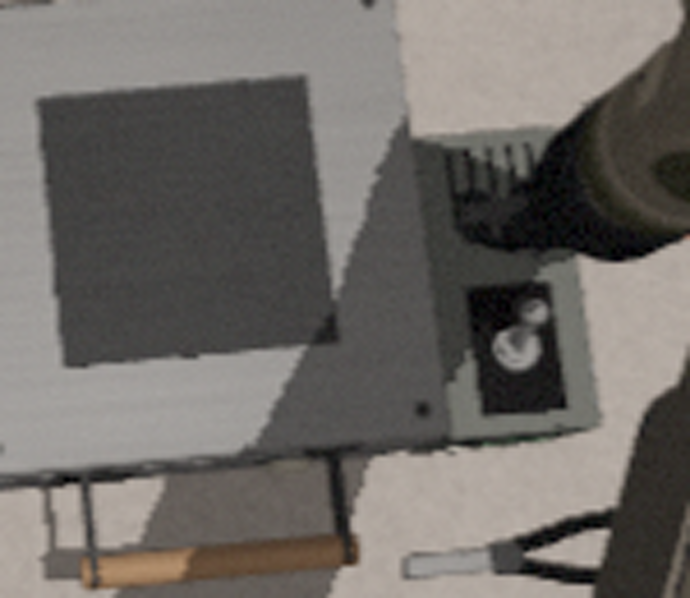

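The shut fingers stand behind the toggle, hidden at about (500,230), and the ball is at (535,310), still ON. I'll push it to the front.

>>> move_arm(
  series=[
    [-1,-0.05,0,0,0,0,0],
    [-1,-0.08,0,0,0,0,0],
    [-1,-0.11,0,0,0,0,0],
    [-1,-0.14,0,0,0,0,0],
    [-1,-0.17,0,0,0,0,0],
    [-1,-0.195,0,0,0,0,0],
    [-1,-0.205,0,0,0,0,0],
    [-1,-0.205,0,0,0,0,0],
    [-1,-0.205,0,0,0,0,0],
  ],
)

```text
clock: 3.32
tool_pos: [0.6116, -0.1896, 0.1313]
tool_rot: [3.138, 0.144, 0.0]
contact_force: [0.4, 0.2, 0.1]
width: 0.003
finger_force: 0.0
```

>>> move_arm(
  series=[
    [-1,0.08,0,0,0,0,0],
    [-1,0.12,0,0,0,0,0],
    [-1,0.12,0,0,0,0,0],
    [-1,0.12,0,-0.15,0,0,0],
    [-1,0.12,0,-0.3,0,0,0],
    [-1,0.12,0,-0.5,0,0,0],
    [-1,0.12,0,-0.5,0,0,0],
    [-1,0.12,0,-0.5,0,0,0],
  ],
)

```text
clock: 3.98
tool_pos: [0.6433, -0.1876, 0.2612]
tool_rot: [3.135, 0.144, 0.011]
contact_force: [-0.3, -0.1, 0.1]
width: 0.0
finger_force: 0.0
```

```bash
python3 go.py -.185 0 .24; python3 - <<'E'
from cell import robot
import cv2
c=robot.camera("top")["color"][:,:,::-1]
cv2.imwrite("pics/t2.png",cv2.resize(c[120:250,250:400],(690,598),interpolation=2))
E
```

```text
[ 0.47979093 -0.01208856  0.24      ] [-0.587, -0.759, 0.077, 0.008, -0.014, -0.001]
```

View pics/t2.png

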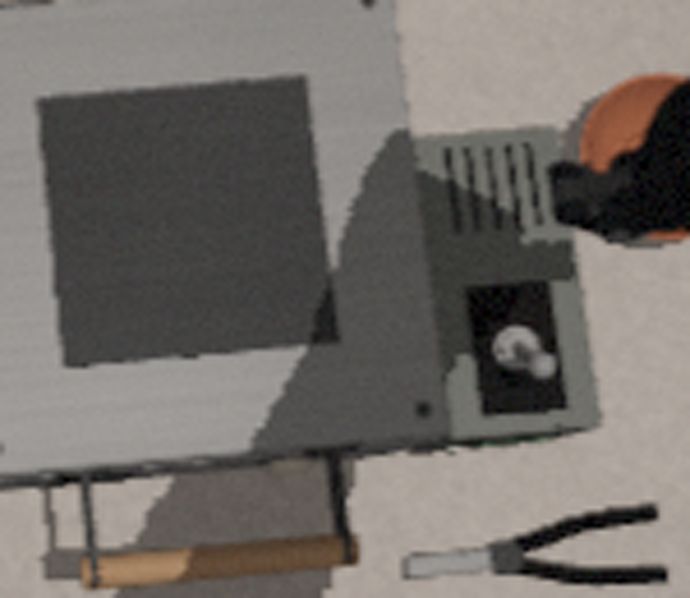

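The lever now leans to the front: the ball is at (543,362), in front of the pivot at (515,348). So the switch is OFF. Next I'll choose the wrist turn for gripping the bar.

```bash
python3 - <<'E'
from cell import robot
print(robot.state()["q"].round(3), robot.state()["width"])
E
```

```text
[-0.403  0.502  0.394  1.459 -0.     2.646] -0.004247613796635235
```

>>> move_arm(
  series=[
    [-0.5,-0.25,-0.3,0,0,0,-0.2],
    [-0.5,-0.587,-0.76,0,0,0,-0.4],
    [-0.5,-0.587,-0.76,0,0,0,-0.7],
    [-0.5,-0.587,-0.76,0,0,0,-1],
    [-0.5,-0.587,-0.76,0,0,0,-1],
    [-0.5,-0.587,-0.76,0,0,0,-1],
    [-0.5,-0.587,-0.76,0,0,0,-1],
    [-0.5,-0.587,-0.76,0,0,0,-1],
    [-0.5,-0.587,-0.76,0,0,0,-1],
  ],
)

```text
clock: 4.78
tool_pos: [0.4778, -0.0111, 0.2553]
tool_rot: [-3.005, -0.917, 0.001]
contact_force: [0.3, -0.7, 0.4]
width: 0.252
finger_force: 0.0
```

```bash
python3 - <<'E'
from cell import robot
print(robot.state()["q"].round(3), robot.state()["width"])
E
```

```text
[-0.191  0.119 -0.142  1.311 -0.     2.358] 0.25212624395080857
```

>>> move_arm(
  series=[
    [0.06,0,0,0,0,0,-0.25],
    [0.06,0,0,0,0,0,-0.5],
    [0.06,0,0,0,0,0,-0.75],
    [0.06,0,0,0,0,0,-1],
    [0.06,0,0,0,0,0,-1],
    [0.06,0,0,0,0,0,-1],
  ],
)

```text
clock: 5.28
tool_pos: [0.4786, -0.012, 0.2554]
tool_rot: [-2.688, -1.624, 0.002]
contact_force: [0.3, -0.8, 0.1]
width: 0.529
finger_force: 0.0
```

>>> move_arm(
  series=[
    [0.06,0,0,0,0,0,-0.25],
    [0.06,0,0,0,0,0,-0.5],
    [0.06,0,0,0,0,0,-0.75],
    [0.06,0,0,0,0,0,-1],
    [0.06,0,0,0,0,0,-1],
    [0.06,0,0,0,0,0,-1],
  ],
)

```text
clock: 5.78
tool_pos: [0.4782, -0.0114, 0.2559]
tool_rot: [-2.205, -2.238, 0.001]
contact_force: [-0.1, -0.1, 0.4]
width: 0.533
finger_force: 0.0
```

```bash
cat > g2.py <<'E'
from go import *
D=R.from_euler("z",YAW+np.pi/2)*R.from_euler("x",np.pi)
if __name__=="__main__":
    print(robot.state()["q"].round(3),robot.state()["width"])
    p=W(*map(float,sys.argv[1:4]));print(p,units(p,D).tolist())
E
python3 g2.py -.185 0 .128
python3 - <<'E'
from h import *
from cell import robot
c=robot.camera("wrist");np.savez("wrist",K=c["K"],T=c["world_to_cam"]);im=c["color"][:,:,::-1]
cv2.imwrite("wrist.png",im);cv2.imwrite("pics/w1.png",cv2.resize(im,(640,480)))
E
```

```text
[-0.192  0.119 -0.14   1.312 -0.     1.364] 0.5326289529231452
[ 0.47979093 -0.01208856  0.128     ] [-0.003, 0.006, 0.512, -0.001, -0.0, -0.155]
```

View pics/w1.png

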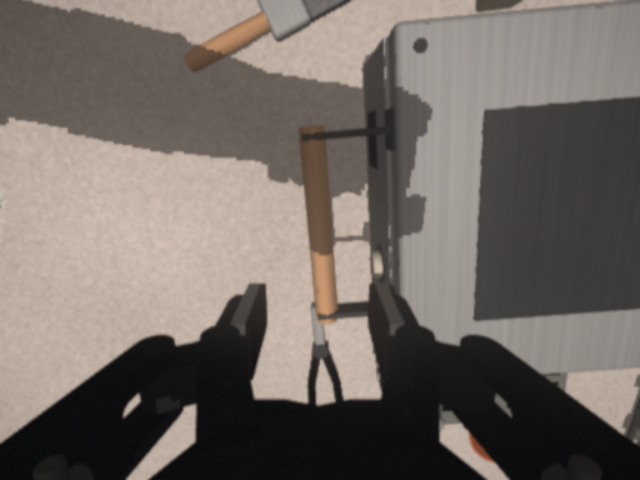

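The wrist view shows the bar between the fingers, from (313,127) to (327,322). I'll cast these rays to check its centre and yaw.

```bash
python3 - <<'E'
from h import *
a,b=[plane("wrist",np.array(u)*.8,.147) for u in ((313,127),(327,322))]
print(a,b,(a+b)/2,np.linalg.norm(a-b),np.degrees(np.arctan2(-(a-b)[0],(a-b)[1])))
E
```

```text
[0.47521138 0.06353027 0.147     ] [ 0.48832663 -0.08780365  0.147     ] [ 0.481769   -0.01213669  0.147     ] 0.15190116606445397 4.953122893365528
```

Length 152 mm and the centre agrees to within 2 mm. Descending.

>>> move_arm(
  series=[
    [0.06,0,0.01,0,0,0,-0.155],
    [0.06,0,0.01,0.1,0,0,-0.155],
    [0.06,0,0.01,0.2,0,0,-0.155],
    [0.06,0,0.01,0.3,0,0,-0.155],
    [0.06,0,0.01,0.4,0,0,-0.155],
    [0.06,0,0.01,0.46,0,0,-0.155],
    [0.06,0,0.01,0.51,0,0,-0.155],
    [0.06,0,0.01,0.51,0,0,-0.155],
    [0.06,0,0.01,0.51,0,0,-0.155],
  ],
)

```text
clock: 6.58
tool_pos: [0.48, -0.011, 0.1284]
tool_rot: [-2.111, -2.324, 0.001]
contact_force: [0.5, -0.5, -0.7]
width: 0.534
finger_force: 0.0
```

>>> move_arm(
  series=[
    [-0.3,0,0,0,0,0,0],
    [-0.6,0,0,0,0,0,0],
    [-1,0,0,0,0,0,0],
    [-1,0,0,0,0,0,0],
    [-1,0,0,0,0,0,0],
    [-1,0,0,0,0,0,0],
  ],
  grip_force=50,
)

```text
clock: 7.08
tool_pos: [0.4803, -0.0114, 0.1301]
tool_rot: [2.11, 2.327, -0.001]
contact_force: [-3.4, -1.4, 6.2]
width: 0.192
finger_force: 49.0
```

```bash
python3 - <<'E'
from g2 import *
s=robot.state();print(s["contact_force"],s["finger_force"],s["width"],s["tool_pos"])
R0=R.from_rotvec(s["tool_rot"]);x=np.array([np.cos(YAW),np.sin(YAW),0])
# arc of handle
for d in range(2,39,2):
    t=np.radians(d);dx=-.322*np.cos(t)+.017*np.sin(t)+.322;dz=.322*np.sin(t)+.017*np.cos(t)-.017
    print(d,(R0.inv().apply(dx*x+[0,0,dz])/.25).round(3))
E
```

```text
[-3.40717465 -1.37118866  6.16040314] 49.04539346694946 0.1920460251356469 [ 0.48029536 -0.01135398  0.13006189]
2 [-0.     0.003 -0.045]
4 [-0.     0.008 -0.09 ]
6 [-0.     0.014 -0.134]
8 [-0.     0.022 -0.179]
10 [-0.     0.031 -0.223]
12 [-0.001  0.042 -0.266]
14 [-0.001  0.055 -0.31 ]
16 [-0.001  0.069 -0.352]
18 [-0.001  0.084 -0.395]
20 [-0.001  0.101 -0.436]
22 [-0.001  0.119 -0.478]
24 [-0.001  0.139 -0.518]
26 [-0.001  0.16  -0.558]
28 [-0.002  0.183 -0.597]
30 [-0.002  0.207 -0.635]
32 [-0.002  0.232 -0.672]
34 [-0.002  0.258 -0.709]
36 [-0.002  0.286 -0.744]
38 [-0.003  0.315 -0.778]
```

The bar is held (width 16 mm, 49 N). Raising along the arc.

>>> move_arm(
  series=[
    [-1,0,0.003,-0.045,0,0,0],
    [-1,0,0.008,-0.09,0,0,0],
    [-1,0,0.014,-0.134,0,0,0],
    [-1,0,0.022,-0.179,0,0,0],
    [-1,0,0.031,-0.223,0,0,0],
    [-1,0,0.031,-0.223,0,0,0],
  ],
)

```text
clock: 7.58
tool_pos: [0.4877, -0.0106, 0.1858]
tool_rot: [2.11, 2.327, -0.002]
contact_force: [-3.5, -1.6, -4.8]
width: 0.191
finger_force: 49.4
```

```bash
cat > arc.py <<'E'
from g2 import *
s=robot.state();print(s["contact_force"].round(1),s["finger_force"],s["width"],s["tool_pos"])
R0=R.from_rotvec(s["tool_rot"]);x=np.array([np.cos(YAW),np.sin(YAW),0])
g=s["tool_pos"]-R0.apply([0,0,.019])
h=np.dot(g[:2]-W(.137,0,0)[:2],x[:2]);z=g[2]-.130
off=np.arctan2(.017,.322);th=np.arctan2(z,-h)-off;print("lid deg",np.degrees(th),"radius",np.hypot(h,z),"(322.4)")
r=np.hypot(h,z)
for d in np.arange(np.ceil(np.degrees(th)/2)*2+1,36,2):
    a=np.radians(d)+off;print(d,(R0.inv().apply((-r*np.cos(a)-h)*x+[0,0,r*np.sin(a)-z])/.25).round(3))
E
python3 arc.py
```

```text
[-3.5 -1.6 -4.8] 49.35628116130829 0.1906390616679585 [ 0.48774046 -0.01060731  0.18581536]
lid deg 10.382404290216922 radius 0.32272361390180637 (322.4)
13.0 [-0.     0.015 -0.057]
15.0 [-0.     0.028 -0.1  ]
17.0 [-0.     0.043 -0.143]
19.0 [-0.001  0.059 -0.185]
21.0 [-0.001  0.076 -0.226]
23.0 [-0.001  0.095 -0.267]
25.0 [-0.001  0.116 -0.307]
27.0 [-0.001  0.138 -0.347]
29.0 [-0.001  0.161 -0.385]
31.0 [-0.001  0.185 -0.423]
33.0 [-0.002  0.211 -0.46 ]
35.0 [-0.002  0.238 -0.496]
```

>>> move_arm(
  series=[
    [-1,0,0.015,-0.057,0,0,0],
    [-1,0,0.028,-0.1,0,0,0],
    [-1,0,0.043,-0.143,0,0,0],
    [-1,0,0.059,-0.185,0,0,0],
    [-1,0,0.076,-0.226,0,0,0],
    [-1,0,0.095,-0.267,0,0,0],
    [-1,0,0.116,-0.307,0,0,0],
    [-1,0,0.138,-0.347,0,0,0],
    [-1,0,0.161,-0.385,0,0,0],
    [-1,0,0.185,-0.423,0,0,0],
    [-1,0,0.211,-0.46,0,0,0],
    [-1,0,0.238,-0.496,0,0,0],
  ],
)

```text
clock: 8.58
tool_pos: [0.5419, -0.0052, 0.3085]
tool_rot: [-2.106, -2.322, 0.015]
contact_force: [-17.3, -4.7, 7.0]
width: 0.192
finger_force: 48.8
```

>>> move_arm(
  series=[
    [-1,0,0,0,0,0,0],
    [-1,0,0,0,0,0,0],
    [-1,0,0,0,0,0,0],
    [-1,0,0,0,0,0,0],
    [-1,0,0,0,0,0,0],
    [-1,0,0,0,0,0,0],
  ],
)

```text
clock: 9.08
tool_pos: [0.5421, -0.0052, 0.3089]
tool_rot: [-2.107, -2.323, 0.012]
contact_force: [-17.8, -4.3, 7.7]
width: 0.19
finger_force: 49.8
```

```bash
python3 arc.py; python3 - <<'E'
from cell import robot
import cv2,numpy as np
c=robot.camera("scene");np.savez("scene",K=c["K"],T=c["world_to_cam"])
t=robot.camera("top")
a=cv2.resize(c["color"][:,:,::-1],(400,300));cv2.imwrite("scene2.png",c["color"][:,:,::-1])
cv2.imwrite("pics/s2.png",np.vstack([cv2.resize(c["color"][80:280,100:370,::-1],(540,400)),np.hstack([cv2.resize(t["color"][:,:,::-1],(266,200)),np.zeros((200,274,3),np.uint8)])]))
E
```

```text
[-17.8  -4.3   7.7] 49.75069463253021 0.1899033809851355 [ 0.5420917  -0.00520625  0.30893203]
lid deg 34.34884416753429 radius 0.32609541079908916 (322.4)
```

View pics/s2.png

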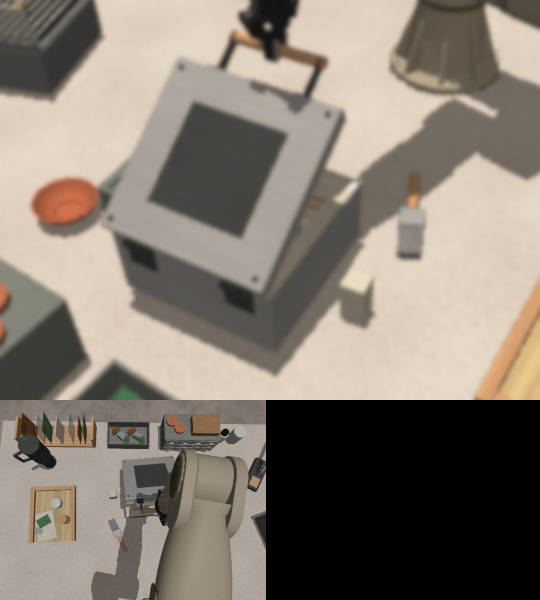

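The lid is up, with the bar from (233,37) to (326,62), the lid's front-left corner at (344,112) and its back-left corner at (262,292). The bystanders look unmoved. I'll check the angle by casting these points onto planes of known kiln y.

```bash
python3 - <<'E'
from h import *
from go import W,YAW
n=np.array([-np.sin(YAW),np.cos(YAW),0]);x=np.array([np.cos(YAW),np.sin(YAW),0])
def hit(uv,y):
    o,d=ray("scene",(100+uv[0]/2,80+uv[1]/2));P=W(0,y,0);p=o+d*np.dot(P-o,n)/np.dot(d,n)
    H=W(.137,0,.13);return np.array([np.dot(p-H,x),p[2]-.13])
for uv,y in (((325,62),.075),((233,36),-.075)):
    v=hit(uv,y);print("bar",v,np.hypot(*v),"deg",np.degrees(np.arctan2(v[1],-v[0]))-3.02)
a,b=hit((344,113),.13),hit((262,292),.13);v=a-b;print(a,b,np.hypot(*v),"deg",np.degrees(np.arctan2(v[1],-v[0])))
a,b=hit((180,60),-.13),hit((104,220),-.13);v=a-b;print(a,b,np.hypot(*v),"deg",np.degrees(np.arctan2(v[1],-v[0])))
E
```

```text
bar [-0.26742477  0.18655743] 0.3260669870931026 deg 31.87990319398205
bar [-0.26987215  0.18150542] 0.3252309883937013 deg 30.90322919595017
[-0.21859206  0.15395763] [-8.88697064e-05  1.94766243e-02] 0.2565712107938696 deg 31.610831858503616
[-0.21315773  0.15771505] [-0.00441859  0.02048387] 0.2498087778723172 deg 33.322082081024845
```

The lid is at about 33°, a little low, and the tool pushes inward with about 18 N. I'll raise it roughly 2° and ease outward slightly.

>>> move_arm(
  series=[
    [-1,0,0.007,-0.013,0,0,0],
    [-1,0,0.013,-0.027,0,0,0],
    [-1,0,0.02,-0.04,0,0,0],
    [-1,0,0.02,-0.04,0,0,0],
    [-1,0,0.02,-0.04,0,0,0],
    [-1,0,0.02,-0.04,0,0,0],
  ],
)

```text
clock: 9.68
tool_pos: [0.5491, -0.0045, 0.3185]
tool_rot: [-2.108, -2.325, 0.008]
contact_force: [-11.9, -3.8, 3.7]
width: 0.194
finger_force: 49.1
```

```bash
python3 arc.py; python3 - <<'E'
from cell import robot
import cv2,numpy as np
c=robot.camera("scene");cv2.imwrite("pics/s3.png",cv2.resize(c["color"][90:240,140:310,::-1],(680,600),interpolation=2))
E
```

```text
[-11.9  -3.8   3.7] 49.143712520599365 0.19426382292731473 [ 0.54908802 -0.00447299  0.31852259]
lid deg 36.429128643355305 radius 0.32658986422913755 (322.4)
```

View pics/s3.png

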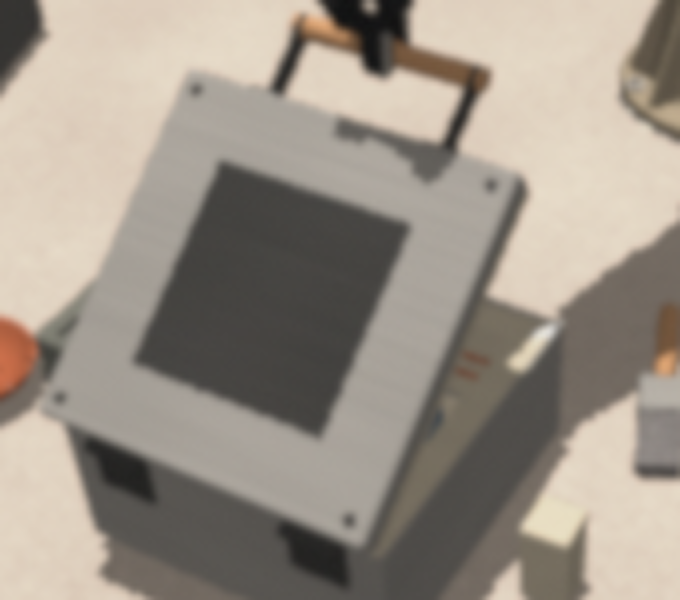

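The lid is higher now. The bar runs from (299,27) to (489,77), and the lid corners are at (192,73), (523,178), (360,547) and (43,408).

```bash
python3 - <<'E'
from h import *
from go import W,YAW,robot
n=np.array([-np.sin(YAW),np.cos(YAW),0]);x=np.array([np.cos(YAW),np.sin(YAW),0])
def hit(uv,y):
    o,d=ray("scene",(140+uv[0]/4,90+uv[1]/4));P=W(0,y,0);p=o+d*np.dot(P-o,n)/np.dot(d,n)
    H=W(.137,0,.13);return np.array([np.dot(p-H,x),p[2]-.13])
for uv,y in (((489,77),.075),((299,27),-.075)):
    v=hit(uv,y);print("bar",v,np.hypot(*v),"deg",np.degrees(np.arctan2(v[1],-v[0]))-3.02)
for A,B,y in (((523,178),(360,547),.13),((192,73),(43,408),-.13)):
    v=hit(A,y)-hit(B,y);print(np.hypot(*v),"deg",np.degrees(np.arctan2(v[1],-v[0])))
h=np.dot(robot.state()["tool_pos"]-W(.137,0,0),x);print("from x:",np.degrees(np.arccos(-h/.3224))-3.02)
E
```

```text
bar [-0.26612685  0.19281149] 0.3286331806402539 deg 32.90369467741274
bar [-0.26232996  0.18965043] 0.32370402664735926 deg 32.84490212085713
0.25941119708135524 deg 33.68810608203478
0.2559588015815154 deg 35.772237375345256
from x: 35.484250163597956
```

Estimates range from 33 to 35.5°. I'll nudge up slightly, let it settle, check, and hand in.

>>> move_arm(
  series=[
    [-1,0,0.003,-0.008,0,0,0],
    [-1,0,0.005,-0.016,0,0,0],
    [-1,0,0.005,-0.016,0,0,0],
    [-1,0,0.005,-0.016,0,0,0],
    [-1,0,0.005,-0.016,0,0,0],
    [-1,0,0.005,-0.016,0,0,0],
    [-1,0,0.005,-0.016,0,0,0],
    [-1,0,0.005,-0.016,0,0,0],
    [-1,0,0.005,-0.016,0,0,0],
    [-1,0,0.005,-0.016,0,0,0],
  ],
)

```text
clock: 10.57
tool_pos: [0.5517, -0.0042, 0.3218]
tool_rot: [-2.109, -2.326, 0.006]
contact_force: [-6.1, -2.4, -1.1]
width: 0.189
finger_force: 49.1
```

```bash
python3 arc.py; python3 - <<'E'
from cell import robot
s=robot.state();print(s["qvel"].round(4),s["finger_force"])
print(robot.close_job())
E
```

```text
[-6.1 -2.4 -1.1] 49.13918316364288 0.1890667914153102 [ 0.5516781  -0.00424053  0.32184489]
lid deg 37.16522543158588 radius 0.32674457784690614 (322.4)
[-0.0007  0.0014  0.0009  0.0022  0.0011 -0.0002] 49.13918316364288
the job is handed in; nothing more can be done
None
```

I flipped the mains switch from ON to OFF, then raised the lid and handed the job in with the arm still holding it by the handle at about 35° (my estimates span roughly 33–37°); the arm touched none of the bystanders as far as I could see, and no verdict was returned.

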